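# Let the limes down into the sufuria

## Robot

A 6-joint arm with a two-finger parallel gripper is mounted at the origin on the work surface. World frame = base frame: x ahead of the robot, y to its left, z up, the work surface at z = 0. Lengths are in m, angles in rad, forces in N, time in s.
With the tool pointing down it reaches from about 0.4 to 0.825 m from the base axis. Payload 7 kg.
Tool frame: the origin (TCP) lies between the finger pads; the fingertips stand 22 mm ahead of it and the grasp point (between the pads) lies 3 mm ahead of it (arm.tip_reach is the distance from the TCP to the fingertips, in m); z points along the fingers, y is the line along which they close (so a half turn about z gives the same grasp; the last joint's range is limited). The gripper opens to 88 mm and grips with 3 to 60 N. Pads are 19 mm wide; open, the fingers measure 130 mm over their backs; the gripper's body (78 mm by 193 mm) begins 47 mm behind the grasp point.
Start: joints at [1.426, 0.359, 0.012, 0, -1.224, -0.288], TCP at [0.283, 0.613, 0.249] pointing down, gripper open.
Joint ranges: [-3.07, 3.07], [-1.43, 2.12], [-1.02, 1.25], [-3.03, 1.67], [-3.05, -0], [-3.03, 3.03]. Speed limits (rad/s): [2.39, 2.39, 3.01, 3.14, 3.14, 3.14].

## Interface

Orientations are given as [roll, pitch, yaw] about the fixed x, y, z axes, in that order (R = Rz(yaw) Ry(pitch) Rx(roll)).
In Python, from station import arm, viewer gives the robot as it stands. The module is installed in compiled form; this text tells all that it offers.
- The arm moves only by the tool apply_moves, never from a script. Its argument "commands" is a list that holds one entry, the list of rows, each a list of 5 numbers: the closure, from -1 (fully open) to 1 (shut), then the shift along the world's x, y, z as a fraction of full scale, then the turn about the world's z as a fraction of full scale. In form: [[[fingers, tx, ty, tz, yaw], ...]]. A call has 1 to 12 rows; each row shifts and turns the commanded pose from where the row before left it; what a row does not reach is not made up. Full scale, the value 1, is 20 cm for a shift and pi rad for a turn. A row lasts 1/10 s, in which the tool goes at most 50 mm and 8.59 degrees, less where a joint would pass 70% of its speed; a pose out of reach is approached as far as the arm can. A call with a number of a shift or a turn outside -1 to 1 is refused whole. A call with a gripper value outside its range is refused whole. The fingers move at their own pace and stop on an object; "force" is the grip in N (left out, the last holds). Time passes only in rows, so rows that do not move let the fingers close. It gives the time, the measured TCP pose, the force, the opening and the grip force at its end, in the units of the state.
- arm.get_state(): the state, without advancing time (a new reading comes with each control period).
- viewer.grab_frame(name): name is "scene" or "top" or "wrist"; returns a dict with "image" (420x560x3 uint8, blue, green, red), "mtx" (3x3 intrinsics, pixels), "rvec" (rotation vector, rad) and "tvec" (3), from world to camera coordinates, as OpenCV has them. Camera axes: x right, y down, z forward; pixel columns grow to the right and rows downward; lengths in m; the calibration is good to about 2 mm. A picture is of the moment at which its call begins. There is no depth.
- arm.job_done(): hands the job in; it is judged then, once.
The state is a dict: "t": time; "q": joint angles; "qd": joint speeds; "joint_efforts": joint torques, N m; "eef_pos": TCP position; "ee_rot": TCP orientation; "force": force on the tool from outside, world axes, zero at the start; "moment": the same for the moment, N m; "width": finger opening in m; "gripper_force": force on a finger pad.
Only numpy, scipy, OpenCV 4.12 (cv2) and the standard library are available. Lean on these libraries where they do the work, as an engineer would, in place of code of your own. Each camera call takes 0.05 s, during which the arm holds its last target. There are 200 camera calls.

## Task

Push the sufuria (the round metal pot) along the slab until it stands under the mouth of the lime chute, just short of the chute's front legs. Then press the wooden end of the chute's rocking lever all the way down with your fingertips, keep it down until all three limes have rolled out into the sufuria, and let the lever come back up so that the gate closes. Pick nothing up: do not lift or tip the sufuria, do not touch the limes or the gate, and leave everything else on the slab where it stands.

Things in the scene. Friction and masses are not known exactly. Their poses are not given: they have to be found in the camera images.
- chute: Fixed steel lime chute on four legs. Origin on the slab, below the lever's pivot pin; x runs up the lane (-x points out of the mouth), z up. The lane is a U-channel, 62 mm wide, walls 32 mm, from the mouth up to a filling end 235 mm behind the origin (about 235 mm high). Front legs, 16 mm square, at x = -45, y = +-34 mm. The pivot cheeks at x = 0 (241 mm high) are its highest part.
- mouth (a point): Middle of the lane floor's lower edge, where the limes roll off: 130 mm from the chute's origin along its -x, 110 mm above the slab. The space below is free as far in as the front legs. The lane climbs 9 degrees from here.
- lever (a joint): Angle of the rocking lever (rad): 0 at rest with the gate shut, 0.43 pressed fully down on its stop. The limes pass under the gate from about 0.35. A spring returns it to 0 when let go; the press takes about 3 N at first and 6 N fully down.
- press_pad (a point): Centre of the upper face of the wooden press plate (42 mm along the chute's x, 34 mm across, 7 mm thick) at the up-lane end of the rocking lever, 90 mm from the pivot pin. It stands about 253 mm above the slab at rest and about 214 mm fully pressed (some 39 mm of travel, nearly straight down; the plate tips from 11 degrees one way to 13 degrees the other). Nothing stands above it.
- gate_foot (a point): Middle of the lower edge of the gate, a steel plate (50 mm wide, 50 mm high, 3 mm thick) that hangs on a strap from the other end of the lever across the lane, 30 mm up the lane from the mouth. It holds back the limes, and swings up and outwards (about 50 mm up) when the press plate goes down.
- catch_spot (a point): Point on the slab in front of the chute's legs, straight ahead of the mouth and 50 mm beyond it: the middle of where the limes come down. The sufuria's centre belongs here; with the sufuria right against the front legs its centre is about 30 mm farther in.
- sufuria: Loose round steel cooking pot without handles, standing open on the slab: straight wall of 180 mm diameter, 75 mm high, 4 mm thick, with a flat out-turned rim of 196 mm diameter at the top; 0.3 to 0.65 kg. Origin at the centre of its underside, z up. It starts 90 to 160 mm in front of the catch spot (on the chute's -x side), up to 50 mm off to a side.
- lime1: Lime, a ball of 48 mm diameter, 60 g; origin at its centre. The first of three in a row in the lane, against the gate.
- lime2: The second lime in the row, the same size.
- lime3: The third lime in the row, the same size.
- blue_bowl: Loose blue ceramic bowl, 150 mm across, 60 mm high, beside the lane on the far side. To be left alone. Origin at the centre of its underside, as with the things below.
- glass_jar: Loose sealed glass jar, 84 mm across, 130 mm high, beside the lane on the robot's side. To be left alone.
- paddle: Loose flat wooden cooking paddle, 320 mm long along its x, 55 mm wide at the blade, 14 mm high, lying on the chopping board. To be left alone.
- mug: Loose white mug, 80 mm across and 85 mm high, with a handle, beside the lane on the robot's side, nearer the mouth. To be left alone.
- paste_tin: Loose small tin, 53 mm across, 60 mm high, near the mouth on the far side. To be left alone.
- board: Loose wooden chopping board lying flat, 280 by 180 by 20 mm, on the robot's right. To be left alone.
Things that resemble listed ones, but are neither listed nor needed, are in the scene too. What is shaped like the sufuria but red is not meant.

How it is judged:
On the way, in this order (a step that is already met when the one before it is completed fails the run):
1. the sufuria stands at rest under the mouth of the chute, the gate still shut (horizontal distance between sufuria and catch_spot below 0.045 m and linear speed of sufuria below 0.02 m/s and value of joint lever below 0.05 rad), for 0.2 s.
2. the lever is pressed down and the gate is up (value of joint lever above 0.35 rad), for 0.2 s.
At the end, for the whole second after the job is handed in: All three limes lie in the sufuria; the sufuria stands upright and at rest on the slab with its centre within 50 mm of the catch spot; the lever is back up (below 0.05 rad) and the gate shut; the bowl, jar, paddle, mug, tin and board stand upright within 20 mm of where they were (horizontal distance between each of lime1, lime2, lime3 and sufuria below 0.075 m and z of each of lime1, lime2, lime3 in the frame of sufuria below 0.06 m and value of joint lever below 0.05 rad and horizontal distance between sufuria and catch_spot below 0.05 m and height (world z) of sufuria below 0.005 m and angle between sufuria's own z axis and vertical below 0.05 rad and linear speed of sufuria below 0.02 m/s and distance of each of blue_bowl, glass_jar, paddle, mug, paste_tin, board from where it was at the start of the episode below 0.02 m and angle between each of blue_bowl, glass_jar, paddle, mug, paste_tin, board's own z axis and vertical below 0.1 rad); the robot touches nothing.
It fails at once if the sufuria is lifted off the slab or tipped (height (world z) of sufuria above 0.012 m or angle between sufuria's own z axis and vertical above 0.2 rad).
It fails at once if the hand touches a lime (contact force between any of the fingers, the arm and lime1 above 0.3 N or contact force between any of the fingers, the arm and lime2 above 0.3 N or contact force between any of the fingers, the arm and lime3 above 0.3 N).
It fails at once if the hand touches the gate (contact force between any of the fingers, the arm and lever_c0 above 0.3 N or contact force between any of the fingers, the arm and lever_c1 above 0.3 N).
It fails at once if a lime falls on the slab outside the sufuria ((height (world z) of lime1 below 0.08 m and horizontal distance between lime1 and sufuria above 0.1 m) or (height (world z) of lime2 below 0.08 m and horizontal distance between lime2 and sufuria above 0.1 m) or (height (world z) of lime3 below 0.08 m and horizontal distance between lime3 and sufuria above 0.1 m)).
It fails at once if something else on the slab is moved or knocked over (distance of any of blue_bowl, glass_jar, paddle, mug, paste_tin, board from where it was at the start of the episode above 0.03 m or angle between any of blue_bowl, glass_jar, paddle, mug, paste_tin, board's own z axis and vertical above 0.3 rad).
It also fails if it takes over 51 s, if anything falls off the work surface, if the arm or the gripper's body presses on something with over 40 N, if the wrist force passes 120 N, or if a joint passes its speed limit or range.

## Working session

There is one attempt and no reset: what is moved stays moved. The work goes in short steps, Python scripts to look and compute and a tool call to move; the robot and the scene stay as the last step left them, time stands still between calls to the robot, and variables do not carry over. Pictures are saved under pics/ and viewed, at most 10 in all, crops included, and the job is handed in when it is done.

Besides the shell and the picture viewer there is one more tool, called after "Emit:" by a JSON object that holds its "fn" and its "kwargs", one argument or row to a line. apply_moves: Moves the arm, as the interface text tells. Shift numbers are shares of 20 cm and turn numbers shares of pi rad, none past 1 either way. Its arguments: {"type":"object","properties":{"commands":{"type":"array","items":{"type":"array","items":{"type":"array","items":{"type":"number"}}}},"force":{"type":"number"}},"required":["commands"]}

```bash
mkdir -p pics; cat > h.py <<'E'
import numpy as np, cv2
from station import arm, viewer
def grab(n,f=None):
    d=viewer.grab_frame(n)
    if f: cv2.imwrite('pics/'+f,d['image'])
    return d
def ray(d,uv,z):
    R=cv2.Rodrigues(np.array(d['rvec'],float))[0]; t=np.array(d['tvec'],float).ravel()
    c=-R.T@t
    p=cv2.undistortPoints(np.array([[uv]],float),np.array(d['mtx'],float),None).ravel()
    v=R.T@np.array([p[0],p[1],1]); return c+v*(z-c[2])/v[2]
def proj(d,P):
    return cv2.projectPoints(np.array(P,float).reshape(-1,3),np.array(d['rvec'],float),np.array(d['tvec'],float),np.array(d['mtx'],float),None)[0].reshape(-1,2)
E
python3 - <<'E'
from h import *
import pickle
D={n:grab(n,n+'0.png') for n in('scene','top')}
pickle.dump(D,open('d0.pkl','wb'))
s=arm.get_state();print(s['t'],s['eef_pos'],s['ee_rot'],s['force'],s['width'])
for n in D:
    R=cv2.Rodrigues(np.array(D[n]['rvec'],float))[0];print(n,-R.T@np.array(D[n]['tvec'],float).ravel())
E
```

```text
0.1 [0.28296042 0.61236629 0.24771077] [ 3.14006795e+00 -1.46764874e-04 -4.32935801e-01] [0.78897386 0.53229538 0.19993649] 0.08796128864925794
scene [1.30339971 0.13214161 1.08470505]
top [ 0.40855168 -0.11399259  1.46762856]
```

View pics/top0.png

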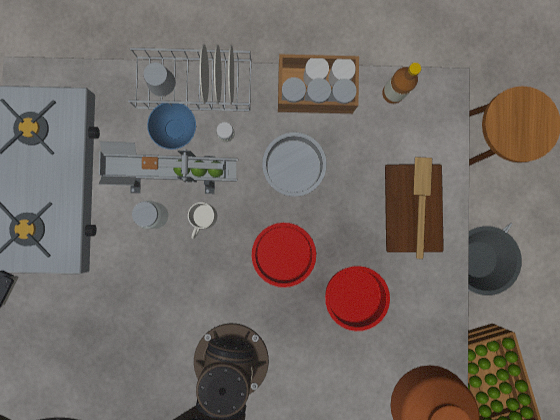

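View pics/scene0.png

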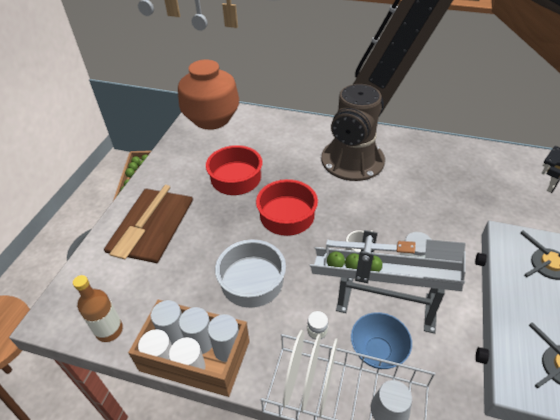

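The top view shows the robot base at (230,370). The chute runs left to right from (100,163) to its mouth at (237,169), with the press pad at (150,162) and the pivot at (185,165). The grey sufuria is at (294,164) and the red decoys are below it. The scene view confirms this, and the limes are visible behind the gate.

```bash
python3 - <<'E'
from h import *
import pickle
D=pickle.load(open('d0.pkl','rb'))
d=D['top'];im=d['image']
c=im[110:230,90:340];cv2.imwrite('pics/crop.png',cv2.resize(c,None,fx=3.2,fy=3.2,interpolation=cv2.INTER_CUBIC))
for uv,z,n in [((237,169),.11,'mouth'),((150,162.5),.253,'pad'),((185,165),.241,'piv'),((294,164),.075,'pot')]: print(n,ray(d,uv,z))
g=cv2.GaussianBlur(cv2.cvtColor(im,cv2.COLOR_BGR2GRAY),(3,3),0)
print(cv2.HoughCircles(g[120:210,250:340],cv2.HOUGH_GRADIENT,1,40,param1=100,param2=15,minRadius=25,maxRadius=36))
hsv=cv2.cvtColor(im,cv2.COLOR_BGR2HSV)
def cents(n,lo,hi,roi):
    h=cv2.cvtColor(D[n]['image'],cv2.COLOR_BGR2HSV)
    m=cv2.inRange(h,lo,hi);x0,y0,x1,y1=roi;k=np.zeros_like(m);k[y0:y1,x0:x1]=m[y0:y1,x0:x1]
    N,l,s,cc=cv2.connectedComponentsWithStats(k)
    for i in range(1,N):
        if s[i,4]>15: print(n,s[i],cc[i])
    return cc
cents('top',(5,120,80),(20,255,255),(130,150,170,175))
cents('scene',(5,120,80),(20,255,255),(380,230,430,260))
cents('top',(35,100,40),(60,255,255),(160,150,240,190))
E
```

```text
mouth [ 0.58643258 -0.01547424  0.11      ]
pad [0.57966884 0.20315035 0.253     ]
piv [0.57680954 0.11339574 0.241     ]
pot [ 0.6101499  -0.18513648  0.075     ]
[[[43.5 46.5 30.2]]]
top [142 157  16  12 166] [149.39759036 162.60843373]
scene [397 242  18  11 143] [405.41258741 247.1048951 ]
top [174 168   9   8  47] [177.74468085 171.10638298]
top [191 169  16   7  89] [198.41573034 171.59550562]
top [208 169  14   8  86] [214.60465116 172.27906977]
```

View pics/crop.png

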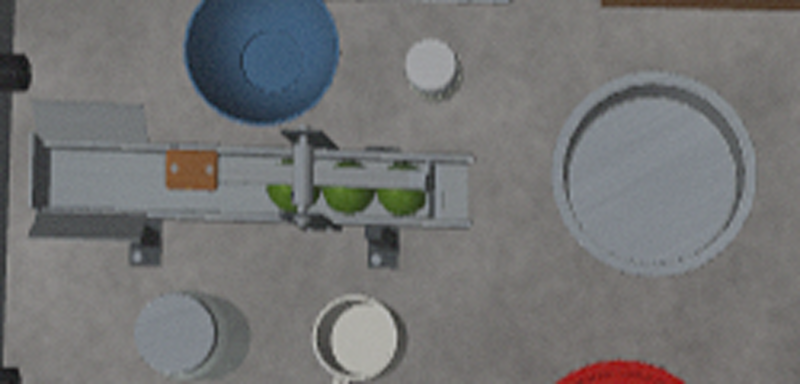

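The crop shows the sufuria's rim spanning (553..755, 72..275), the mouth edge at x≈471 with wall tops at y 157..226, and the brown pad at (191,169). I'll refine the geometry and start moving.

```bash
python3 - <<'E'
from h import *
import pickle
D=pickle.load(open('d0.pkl','rb'));d=D['top'];s=D['scene']
C=lambda x,y:(90+(x+.5)/3.2-.5,110+(y+.5)/3.2-.5)
r=lambda x,y,z:ray(d,C(x,y),z)[:2].round(4)
print('pot L R T B',r(553,173,.075),r(755,173,.075),r(654,72,.075),r(654,275,.075))
print('walls mouth',r(472,157,.142),r(472,226,.142))
print('walls back',r(40,136,.267),r(40,212,.267))
pad=ray(d,(149.4,162.6),.253);print('pad',pad,'scene',proj(s,pad),'measured 405.4 247.1')
print('cheeks',r(305,132,.241),r(305,226,.241))
print('legs',r(383,263,.05)); print('red',ray(d,(284,254),.075)[:2],ray(d,(357,298),.075)[:2],'crate',ray(d,(318,112),.06)[:2])
E
```

```text
pot L R T B [ 0.6088 -0.0896] [ 0.6132 -0.2811] [ 0.7073 -0.1833] [ 0.5142 -0.1871]
walls mouth [ 0.612  -0.0176] [ 0.5497 -0.019 ]
walls back [0.6018 0.3241] [0.5399 0.322 ]
pad [0.57936864 0.20471435 0.253     ] scene [[404.9139356  245.16087631]] measured 405.4 247.1
cheeks [0.6145 0.1145] [0.536  0.1124]
legs [0.522 0.072]
red [ 0.33734072 -0.16027715] [ 0.20957065 -0.38269552] crate [ 0.77471903 -0.25670497]
```

Emit:
{"fn": "apply_moves", "kwargs": {
  "commands": [
    [[-1, 0, 0, 0.2, 0], [-1, 0, 0, 0.2, 0], [-1, 0, 0, 0.2, 0], [-1, 0, 0, 0.2, 0], [-1, 0.1, -0.2, 0, -0.03], [-1, 0.1, -0.2, 0, -0.03], [-1, 0.1, -0.2, 0, -0.03], [-1, 0.1, -0.2, 0, -0.03], [-1, 0.1, -0.2, 0, -0.03], [-1, 0.1, -0.2, 0, -0.03], [-1, 0.1, -0.2, 0, -0.03], [-1, 0.1, -0.2, 0, -0.03]]
  ]
}}

```text
t: 1.3
eef_pos: [0.4434, 0.2909, 0.4084]
ee_rot: [3.141, 0.0, -1.19]
force: [1.0, -0.0, -0.0]
width: 0.0877
gripper_force: 0.0
```

Emit:
{"fn": "apply_moves", "kwargs": {
  "commands": [
    [[-1, 0.08, -0.23, 0, -0.01], [-1, 0.08, -0.23, 0, -0.01], [-1, 0.08, -0.23, 0, -0.01], [-1, 0.08, -0.23, 0, -0.01], [-1, 0.08, -0.23, 0, -0.01], [-1, 0.08, -0.23, 0, 0], [-1, 0.08, -0.23, 0, 0], [-1, 0.08, -0.23, 0, 0], [-1, 0.08, -0.23, 0, 0], [-1, 0.08, -0.23, 0, 0], [-1, 0.08, -0.23, 0, 0], [-1, 0.08, -0.23, 0, 0]]
  ]
}}

```text
t: 2.5
eef_pos: [0.6354, -0.2612, 0.4081]
ee_rot: [3.141, 0.0, -1.344]
force: [1.2, 0.8, 0.5]
width: 0.0875
gripper_force: 0.0
```

Emit:
{"fn": "apply_moves", "kwargs": {
  "commands": [
    [[-1, 0.03, -0.15, 0, 0], [-1, 0, -0.15, 0, 0], [-1, 0, 0, -0.2, 0], [-1, 0, 0, -0.2, 0], [-1, 0, 0, -0.2, 0], [-1, 0, 0, -0.2, 0], [-1, 0, 0, -0.2, 0], [-1, 0, 0, -0.2, 0], [-1, 0, 0, -0.2, 0], [-1, 0, 0, -0.15, 0], [-1, 0, 0, 0, 0]]
  ]
}}

```text
t: 3.6
eef_pos: [0.6378, -0.3182, 0.0927]
ee_rot: [3.133, 0.005, -1.345]
force: [-1.5, -0.2, 0.6]
width: 0.0875
gripper_force: 0.0
```

Emit:
{"fn": "apply_moves", "kwargs": {
  "commands": [
    [[-1, 0, 0, -0.09, 0], [-1, 0, 0, -0.09, 0], [-1, 0, 0, 0, 0], [-1, -0.01, 0.04, 0, 0], [-1, -0.01, 0.04, 0, 0], [-1, -0.01, 0.04, 0, 0], [-1, -0.005, 0.025, 0, 0], [-1, -0.005, 0.025, 0, 0], [-1, -0.005, 0.025, 0, 0], [-1, -0.005, 0.025, 0, 0], [-1, -0.005, 0.025, 0, 0], [-1, -0.005, 0.025, 0, 0]]
  ]
}}

```text
t: 4.8
eef_pos: [0.6293, -0.2653, 0.0628]
ee_rot: [-3.141, -0.001, -1.344]
force: [1.1, -1.3, 1.7]
width: 0.0875
gripper_force: 1.6
```

Emit:
{"fn": "apply_moves", "kwargs": {
  "commands": [
    [[-1, -0.006, 0.025, 0, 0], [-1, -0.006, 0.025, 0, 0], [-1, -0.006, 0.025, 0, 0], [-1, -0.006, 0.025, 0, 0], [-1, -0.006, 0.025, 0, 0], [-1, -0.006, 0.025, 0, 0], [-1, -0.006, 0.025, 0, 0], [-1, -0.006, 0.025, 0, 0], [-1, 0, 0, 0, 0]]
  ]
}}

```text
t: 5.7
eef_pos: [0.6193, -0.2243, 0.0624]
ee_rot: [3.142, 0.001, -1.344]
force: [0.2, -0.5, 0.9]
width: 0.0878
gripper_force: 0.6
```

```bash
python3 - <<'E'
from h import *
d=grab('top','top1.png')
cv2.imwrite('pics/crop1.png',cv2.resize(d['image'][110:230,90:340],None,fx=3.2,fy=3.2,interpolation=cv2.INTER_CUBIC))
print(arm.get_state()['eef_pos'])
E
```

```text
[ 0.61914008 -0.22440252  0.06219932]
```

View pics/crop1.png

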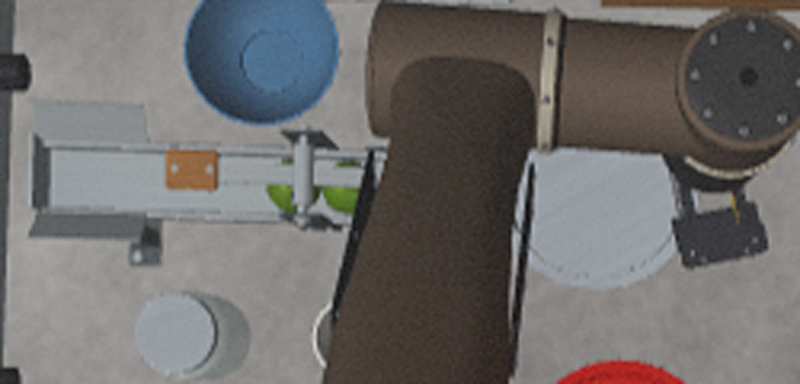

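The arm hides most of the pot here, but its visible lower rim (y≈288) puts it at x≈0.598, as predicted. I'll keep pushing.

Emit:
{"fn": "apply_moves", "kwargs": {
  "commands": [
    [[-1, -0.007, 0.025, 0, 0], [-1, -0.007, 0.025, 0, 0], [-1, -0.007, 0.025, 0, 0], [-1, -0.007, 0.025, 0, 0], [-1, -0.007, 0.025, 0, 0], [-1, -0.007, 0.025, 0, 0], [-1, -0.007, 0.025, 0, 0], [-1, -0.007, 0.025, 0, 0], [-1, -0.007, 0.025, 0, 0], [-1, -0.007, 0.025, 0, 0], [-1, -0.007, 0.025, 0, 0], [-1, 0, 0, 0, 0]]
  ]
}}

```text
t: 6.95
eef_pos: [0.6039, -0.1695, 0.0627]
ee_rot: [-3.142, 0.0, -1.343]
force: [0.2, -0.7, 0.9]
width: 0.0873
gripper_force: 0.0
```

```bash
python3 - <<'E'
from h import *
d=grab('scene','scene1.png')
for p in [(.582,-.064),(.583,-.068)]:
    print([proj(d,[p[0]+.098*np.cos(a),p[1]+.098*np.sin(a),.075]).round(0)[0] for a in np.arange(4)*np.pi/2])
print(arm.get_state()['eef_pos'])
E
```

```text
[array([285., 296.]), array([329., 275.]), array([303., 241.]), array([261., 260.])]
[array([283., 296.]), array([328., 275.]), array([302., 241.]), array([259., 260.])]
[ 0.60411092 -0.16979152  0.06272275]
```

View pics/scene1.png

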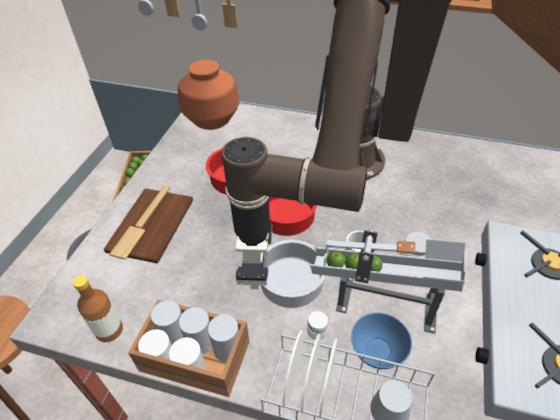

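The sufuria now sits next to the mouth, with its rim spanning about x 257..326 in the scene view. That's roughly 7 mm short of the catch spot, so I'll nudge it on, retreat, rise and go above the pad.

Emit:
{"fn": "apply_moves", "kwargs": {
  "commands": [
    [[-1, 0, 0.02, 0, 0], [-1, 0, 0.02, 0, 0], [-1, 0, 0, 0, 0], [-1, 0.01, -0.07, 0, 0], [-1, 0.02, -0.1, 0, 0], [-1, 0, -0.05, 0, 0], [-1, 0, 0, 0, 0], [-1, 0, 0, 0.2, 0], [-1, 0, 0, 0.2, 0], [-1, 0, 0, 0.2, 0], [-1, 0, 0, 0.2, 0], [-1, 0, 0, 0.2, 0]]
  ]
}}

```text
t: 8.2
eef_pos: [0.6096, -0.2059, 0.2643]
ee_rot: [-3.141, 0.0, -1.344]
force: [1.7, 0.2, -0.5]
width: 0.0878
gripper_force: 0.0
```

Emit:
{"fn": "apply_moves", "kwargs": {
  "commands": [
    [[-1, 0, 0, 0.2, 0], [-1, 0, 0, 0.2, 0], [-1, 0, 0, 0.2, 0], [1, -0.01, 0.22, 0, -0.01], [1, -0.01, 0.22, 0, -0.01], [1, -0.02, 0.22, 0, -0.01], [1, -0.02, 0.22, 0, -0.01], [1, -0.02, 0.22, 0, -0.01], [1, -0.02, 0.22, 0, -0.01], [1, -0.02, 0.22, 0, 0], [1, -0.02, 0.22, 0, 0]]
  ]
}}

```text
t: 9.3
eef_pos: [0.5812, 0.1476, 0.3827]
ee_rot: [-3.141, 0.0, -1.532]
force: [1.0, -0.7, 0.2]
width: 0.0291
gripper_force: 0.0
```

```bash
python3 - <<'E'
from h import *
d=grab('top')
cv2.imwrite('pics/crop2.png',cv2.resize(d['image'][110:230,90:340],None,fx=3.2,fy=3.2,interpolation=cv2.INTER_CUBIC))
s=arm.get_state();print(s['eef_pos'],s['ee_rot'],s['width'])
E
```

```text
[0.58100212 0.15277862 0.3819415 ] [ 3.14131387e+00  1.83564487e-03 -1.52979236e+00] 0.025005581171750186
```

View pics/crop2.png

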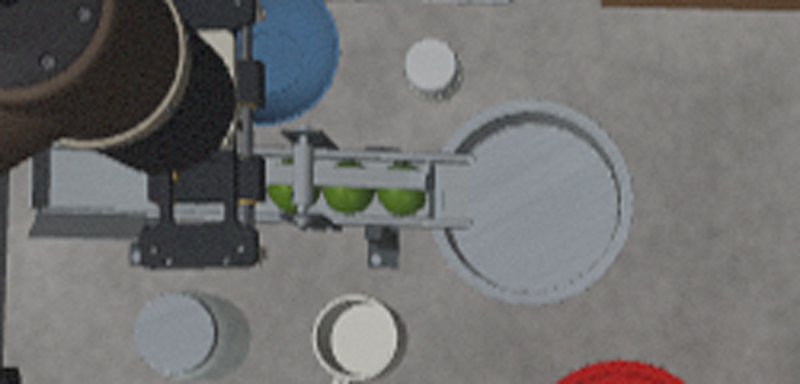

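The sufuria's rim spans (…632, 101..303), so its centre is at about (0.583,-0.069), on the catch spot, with the gate shut. Next is the pad.

Emit:
{"fn": "apply_moves", "kwargs": {
  "commands": [
    [[1, -0.01, 0.12, 0, 0], [1, 0, 0.12, 0, 0], [1, 0, 0, -0.1, 0], [1, 0, 0, -0.1, 0], [1, 0, 0, -0.1, 0], [1, 0, 0, -0.1, 0], [1, 0, 0, 0, 0], [1, 0, 0, 0, 0]]
  ]
}}

```text
t: 10.15
eef_pos: [0.5801, 0.1937, 0.303]
ee_rot: [3.141, -0.0, -1.532]
force: [-0.0, -0.2, 0.4]
width: 0.0005
gripper_force: 0.0
```

```bash
python3 - <<'E'
from h import *
d=grab('scene')
cv2.imwrite('pics/s2.png',cv2.resize(d['image'][160:330,250:480],None,fx=3.2,fy=3.2,interpolation=cv2.INTER_CUBIC))
s=arm.get_state();print(s['eef_pos'],s['ee_rot'],s['width'],s['force'])
E
```

```text
[0.58044587 0.19385743 0.30370466] [-3.14042648e+00  2.69627029e-04 -1.53225577e+00] 3.116363696407129e-05 [-0.01495245  0.40463404  0.15887369]
```

View pics/s2.png

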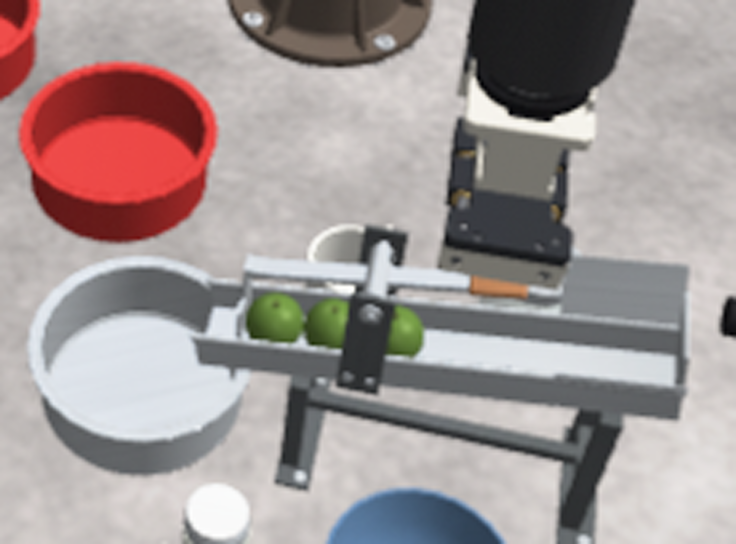

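Emit:
{"fn": "apply_moves", "kwargs": {
  "commands": [
    [[1, -0.01, 0.05, 0, 0], [1, 0, 0, -0.05, 0], [1, 0, 0, -0.05, 0], [1, 0, 0, -0.05, 0], [1, 0, 0, -0.04, 0], [1, 0, 0, -0.04, 0], [1, 0, 0, 0, 0]]
  ]
}}

```text
t: 10.9
eef_pos: [0.5779, 0.2036, 0.2554]
ee_rot: [3.141, -0.001, -1.532]
force: [-0.2, 0.3, -0.4]
width: 0.0003
gripper_force: 0.0
```

```bash
python3 - <<'E'
from h import *
d=grab('scene')
cv2.imwrite('pics/s3.png',cv2.resize(d['image'][160:330,250:480],None,fx=3.2,fy=3.2,interpolation=cv2.INTER_CUBIC))
s=arm.get_state();print(s['eef_pos'],s['force'],s['moment'])
E
```

```text
[0.57773628 0.20329092 0.25568876] [ 0.16526652 -0.4291313  -1.09610083] [ 0.07319828 -0.11652945 -0.00190687]
```

View pics/s3.png

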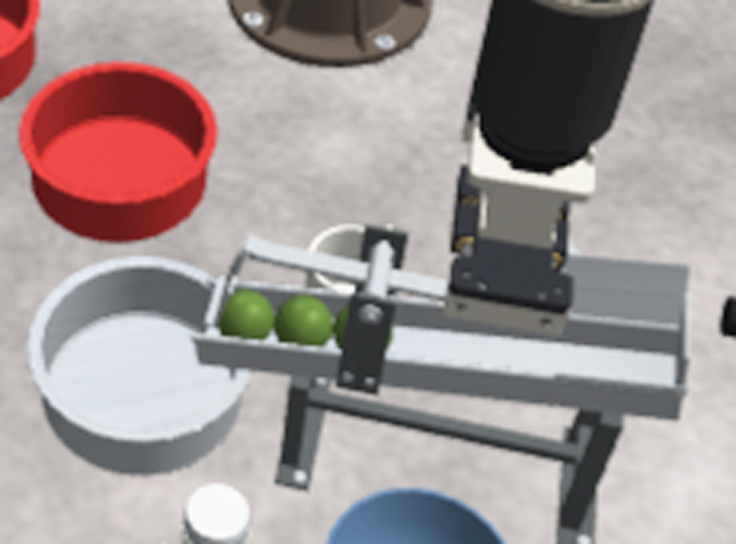

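The lever is tilted, with the gate swinging out and the limes rolled forward against it at (245,315). Now I'll press fully.

Emit:
{"fn": "apply_moves", "kwargs": {
  "commands": [
    [[1, 0, 0, -0.04, 0], [1, 0, 0, -0.04, 0], [1, 0, 0, -0.01, 0], [1, 0, 0, 0, 0], [1, 0, 0, 0, 0], [1, 0, 0, 0, 0], [1, 0, 0, 0, 0], [1, 0, 0, 0, 0], [1, 0, 0, 0, 0], [1, 0, 0, 0, 0], [1, 0, 0, 0, 0], [1, 0, 0, 0, 0]]
  ]
}}

```text
t: 12.15
eef_pos: [0.5783, 0.2033, 0.2398]
ee_rot: [-3.141, -0.0, -1.532]
force: [-2.5, 0.9, 8.2]
width: 0.0001
gripper_force: 4.0
```

```bash
python3 - <<'E'
from h import *
d=grab('scene')
cv2.imwrite('pics/s4.png',cv2.resize(d['image'][160:330,250:480],None,fx=3.2,fy=3.2,interpolation=cv2.INTER_CUBIC))
s=arm.get_state();print(s['eef_pos'],s['force'],s['moment'])
E
```

```text
[0.57829201 0.20340614 0.23973865] [-2.67746297  1.18655132  7.79187619] [ 0.16898511  0.96920553 -0.06836781]
```

View pics/s4.png

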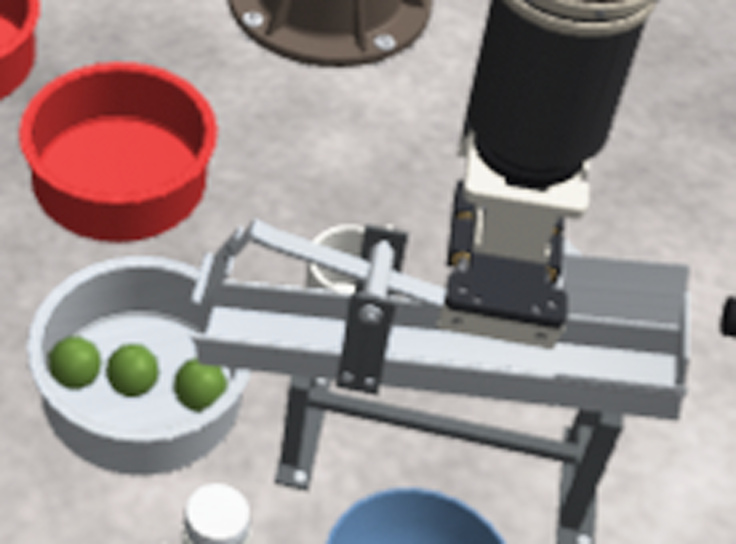

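All three limes are in the sufuria, at (75,362), (132,370) and (200,384). I'll release the lever now.

Emit:
{"fn": "apply_moves", "kwargs": {
  "commands": [
    [[1, 0, 0, 0.04, 0], [1, 0, 0, 0.04, 0], [1, 0, 0, 0.04, 0], [1, 0, 0, 0.05, 0], [1, 0, 0, 0.1, 0], [1, 0, 0, 0.15, 0], [1, 0, 0, 0.15, 0], [1, 0, 0, 0.15, 0], [1, 0, 0, 0, 0], [1, 0, 0, 0, 0], [1, 0, 0, 0, 0], [1, 0, 0, 0, 0]]
  ]
}}

```text
t: 13.4
eef_pos: [0.5777, 0.2036, 0.3813]
ee_rot: [3.14, -0.001, -1.532]
force: [0.2, -0.1, 0.2]
width: 0.0003
gripper_force: 0.0
```

Emit:
{"fn": "apply_moves", "kwargs": {
  "commands": [
    [[1, 0, 0, 0, 0], [1, 0, 0, 0, 0], [1, 0, 0, 0, 0], [1, 0, 0, 0, 0], [1, 0, 0, 0, 0], [1, 0, 0, 0, 0], [1, 0, 0, 0, 0], [1, 0, 0, 0, 0], [1, 0, 0, 0, 0], [1, 0, 0, 0, 0]]
  ]
}}

```text
t: 14.4
eef_pos: [0.5781, 0.2037, 0.3826]
ee_rot: [3.142, 0.0, -1.532]
force: [0.5, -0.7, -0.1]
width: 0.0004
gripper_force: 0.0
```

```bash
python3 - <<'E'
from h import *
d=grab('scene')
cv2.imwrite('pics/s5.png',cv2.resize(d['image'][160:330,250:480],None,fx=3.2,fy=3.2,interpolation=cv2.INTER_CUBIC))
E
```

```text
(no output)
```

View pics/s5.png

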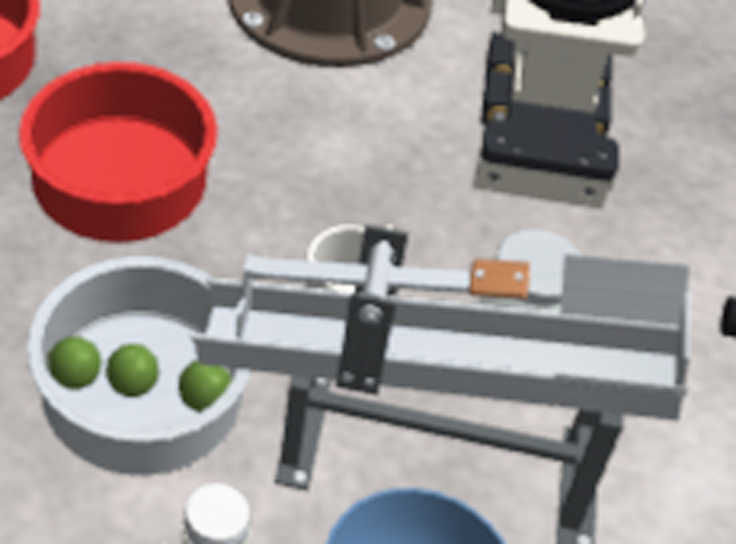

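The lever is back up, the gate is shut at (245,305), the limes are resting in the pot and the hand is clear.

```bash
python3 -c "
from station import arm
print(arm.job_done())"
```

```text
the job is handed in; nothing more can be done
None
```

I handed the job in at about 14 s on the robot's clock: the last pictures show all three limes in the sufuria on the catch spot, the lever up, the gate shut and the hand clear, but no verdict came back.

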